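Slide a marked board over the shelf edge for sawing

TASK

The small cedar board on the shelf is to be sawn off at its thick dark cross line. Without picking it up, slide it flat towards the shelf's front edge until the line stands about 1 cm out beyond the edge and parallel to it, hatched waste end outwards, and finish with a fingertip still pressing the board firmly down on the shelf, so that it can be sawn. Leave everything else on the shelf where it is.

Things in the scene. Friction and masses are not known exactly. Their poses are not given: they have to be found in the camera images.
- shelf_edge (a point): middle of the top corner of the white shelf's front edge (its side away from the robot); x points level outwards, square to the edge, y along the edge, z up. The fixed shelf is 430 mm deep (back from here), 1400 mm long, 18 mm thick; its flat top is at this height, 18 mm above the robot's mounting plane. Beyond the edge is nothing. Its place and yaw vary a little
- cedar: loose flat cedar board, 190 long (its x) x 95 wide (its y) x 8 mm thick, about 80 g, lying on the shelf; origin at the middle of its underside. Its +x end, 70 mm of it beyond the line and hatched with three slanting strokes, is the waste and points roughly to the front edge; the back end is at x = -95 mm. It is light and slides easily
- cut_line (a point): middle of the 4 mm wide dark line drawn right across the board's top face, parallel to the board's y axis, 25 mm from the board's middle towards the waste end (70 mm from that end); same axes as the board
- clamp: small blue bench clamp gripping the front edge, fixed to the shelf; origin on the shelf's top at the edge line. Above the shelf it is 20 mm wide (along the edge), from 27 mm behind the edge to 35 mm outside it, 18 mm high; its screw hangs below the edge. Leave it
- trowel: stainless garden trowel lying flat, 295 mm long along its x (point at +102, handle end at -193 mm), blade 56 mm wide, handle 28 mm thick; origin below the middle of the blade. Bystander, on the other side of the clamp from the board
- pots: leaning stack of four nested terracotta pots, 136 mm across, 230 mm tall, its top leaning out about 35 mm; origin in the middle of its foot. Bystander, at the right (-y)
- pump: aluminium floor pump standing upright, 325 mm tall, cross-shaped foot 100 x 150 mm, handle 124 mm along its y; origin in the middle of its foot. Bystander, at the far right
- jar: amber glass jar with a steel lid, 68 mm across, 95 mm tall; origin in the middle of its foot. Bystander, at the right
- saw: tenon saw lying flat, 335 mm long along its x, 110 mm wide, 20 mm thick; origin near the back of the blade. Bystander, at the left (+y)
- trough: wooden herb trough with one end panel still missing, 300 (its x) x 136 x 103 mm tall; origin in the middle of its underside. Bystander, at the far left

How it is judged:
At the end, for the whole second after the job is handed in: the middle of the cut line is 4 to 16 mm out beyond the shelf's front edge and parallel to it within 0.10 rad, waste end outwards; the board is flat on the shelf (tilt under 0.04 rad, within 4 mm), still, pressed by the fingers with over 2.5 N and bearing on the shelf with over 3 N (x of cut_line in the frame of shelf_edge between 0.004 and 0.016 m and angle between the x axis of cedar and the x axis of shelf_edge, either way round below 0.1 rad and x of cedar in the frame of shelf_edge below 0 m and angle between cedar's own z axis and vertical below 0.04 rad and z of cedar in the frame of shelf_edge between -0.004 and 0.004 m and linear speed of cedar below 0.02 m/s and contact force between the fingers and cedar above 2.5 N and contact force between cedar and shelf above 3 N); the arm keeps its last pose, push and grip.
It fails at once if the board is lifted or carried (its middle more than 10 mm above the shelf) or tipped more than 0.2 rad (z of cedar in the frame of shelf_edge above 0.01 m or angle between cedar's own z axis and vertical above 0.2 rad).
It fails at once if another thing on the shelf is moved more than 20 mm or tipped (distance of any of trowel, pots, pump, jar, saw, trough from where it was at the start of the episode above 0.02 m or angle between any of pots, pump, jar's own z axis and vertical above 0.2 rad).
It also fails if it takes over 53 s, if anything falls off the work surface, if the arm or the gripper's body presses on something with over 40 N, if the wrist force passes 120 N, or if a joint passes its speed limit or range.

ROBOT

A 6-joint arm with a two-finger parallel gripper is mounted at the origin on the work surface. World frame = base frame: x ahead of the robot, y to its left, z up, the work surface at z = 0. Lengths are in m, angles in rad, forces in N, time in s.
With the tool pointing down it reaches from about 0.25 to 0.85 m from the base axis. Payload 12.5 kg.
Tool frame: the origin (TCP) lies on the centre line of the jaws, within the pads' length; the fingertips stand 22 mm ahead of it and the grasp point (between the pads) lies 3 mm ahead of it; z points along the fingers, y is the direction in which the jaws open and shut (so a half turn about z gives the same grasp; the last joint's range is limited). The gripper opens to 93 mm and grips with 3 to 60 N. Pads are 15 mm wide; open, the fingers measure 128 mm over their backs; the gripper's body (75 mm by 188 mm) begins 65 mm behind the grasp point.
Start: joints at [1.036, 0.351, 1.652, -0, 1.139, -0.085], TCP at [0.239, 0.495, 0.241] pointing down, gripper open.
Joint ranges: [-2.75, 2.75], [-0.79, 2.1], [0.01, 2.65], [-1.57, 4.71], [0.07, 3.14], [-2.87, 2.87]. Speed limits (rad/s): [2.22, 2.22, 2.79, 3.14, 3.14, 3.14].

INTERFACE

Orientations are given as a rotation vector (axis times angle).
In Python, from cell import r, eyes gives the robot as it stands.
- The arm moves only by the shell command python3 -m crank 'ROWS' [OPENING]. ROWS is JSON, a list of rows, each an object of numbers: "tx", "ty", "tz": the shift along the world's x, y, z in m; "ax", "ay", "az": the turn, a rotation vector about the world's x, y, z in degrees. A call has 1 to 8 rows; each row shifts and turns the commanded pose from where the row before left it; what a row does not reach is not made up. A row lasts 1/10 s, in which the tool goes at most 50 mm and 8.59 degrees, less where a joint would pass 70% of its speed; a pose out of reach is approached as far as the arm can. A call with a gripper value outside its range is refused whole. OPENING is the gripper command: -1 is shut, 1 is fully open, values between are in proportion, set as the call begins (- or left out, the last holds). The fingers move at their own pace and stop on an object; the grip force is fixed at half the most. Time passes only in rows, so rows that do not move let the fingers close. It gives the time, the measured TCP pose, the force and the opening at its end, in the units of the state.
- r.get_state(): the state, without advancing time (a new reading comes with each control period).
- eyes.snapshot(name): name is "scene" or "top"; returns (picture, depth): 400x640x3 uint8, blue, green, red; 400x640 float32, m along the optical axis (not along the pixel's ray), 0 where there is no reading.
- eyes.camera_model(name): a dict with "fx", "fy", "cx", "cy" (pixels), "origin" and "orientation" of the camera in the world. Camera axes: x right, y up, looking along -z (the intrinsics and any distortion apply to the point x, -y, -z); pixel columns grow to the right and rows downward; lengths in m; the calibration is good to about 2 mm. A picture is of the moment at which its call begins. camera_model takes no time and is no camera call.
- r.close_job(): hands the job in, once; it reports no verdict.
The state is a dict: "t": time; "joint_pos": joint angles; "qd": joint speeds; "effort": joint torques, N m; "ee_pos": TCP position; "tcp_rot": TCP orientation; "ft_force": force on the tool from outside, world axes, zero at the start; "torque": the same for the moment, N m; "finger_gap": finger opening in m.
Only numpy, scipy, OpenCV 4.12 (cv2) and the standard library are available. Lean on these libraries where they do the work, as an engineer would, in place of code of your own. Each camera call takes 0.05 s, during which the arm holds its last target.

## Working session

There is one attempt and no reset: what is moved stays moved. The work goes in short steps, Python scripts to look and compute and a shell command to move; the robot and the scene stay as the last step left them, time stands still between calls to the robot, and variables do not carry over. Pictures are saved under pics/ and viewed, and the job is handed in when it is done.

```bash
ls; mkdir -p pics; python3 - <<'E'
from cell import r,eyes
import cv2
for n in("scene","top"):
    p,d=eyes.snapshot(n); cv2.imwrite(f"pics/{n}0.png",p); print(n,eyes.camera_model(n))
s=r.get_state(); print({k:s[k] for k in("t","ee_pos","tcp_rot","ft_force","finger_gap")})
E
```

```text
pics
scene {'fx': 469.87448632469943, 'fy': 469.87448632469943, 'cx': 327.3571691369654, 'cy': 197.39066672862833, 'origin': array([ 1.15529072, -0.35132753,  1.25977192]), 'orientation': array([0.49005624, 0.28126852, 0.96074086])}
top {'fx': 500.62055879688904, 'fy': 500.62055879688904, 'cx': 326.96504472331486, 'cy': 199.8644658154095, 'origin': array([0.26020186, 0.00532371, 1.77949067]), 'orientation': array([ 0.11394537, -0.1093049 , -1.5570276 ])}
{'t': 0.1, 'ee_pos': array([0.23897653, 0.49507206, 0.24016674]), 'tcp_rot': array([-7.00547889e-01, -3.06218441e+00,  1.48747724e-03]), 'ft_force': array([ 0.1989715, -1.5712706, -0.0449653]), 'finger_gap': 0.09300971842819537}
```

View pics/scene0.png

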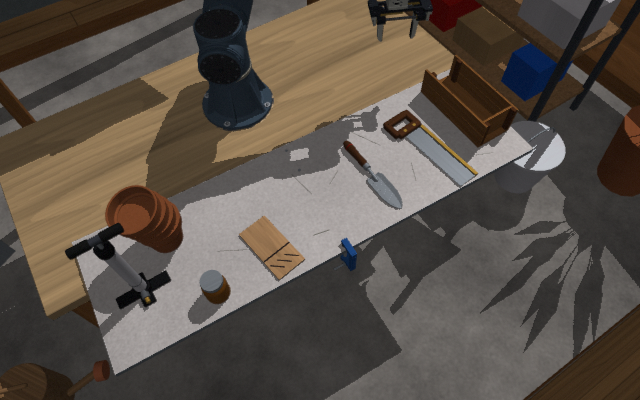

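View pics/top0.png

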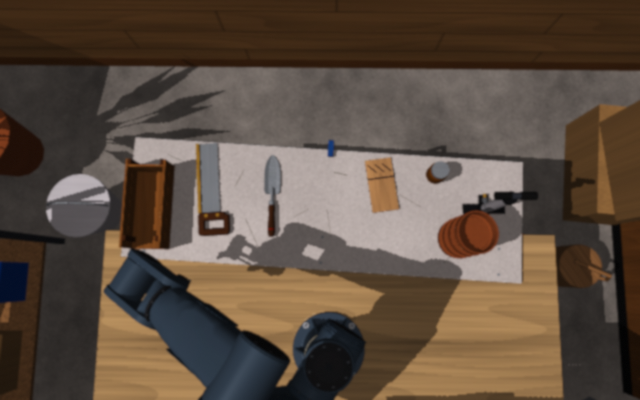

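The scene view shows the board at about (271,247), with its dark line near (278,253) and the hatching towards the edge. The clamp is at (348,253) and the jar at (214,287). In the top view the board is at (382,185) and the edge runs from (135,137) to (523,162).

```bash
cat > h.py <<'E'
import numpy as np,cv2
from scipy.spatial.transform import Rotation as R
from cell import r,eyes
def ray(n,uv,z):
    m=eyes.camera_model(n); uv=np.atleast_2d(uv).astype(float)
    d=np.c_[(uv[:,0]-m["cx"])/m["fx"],-(uv[:,1]-m["cy"])/m["fy"],-np.ones(len(uv))]
    d=R.from_rotvec(m["orientation"]).apply(d); o=np.array(m["origin"])
    return o+d*((z-o[2])/d[:,2])[:,None]
def proj(n,P):
    m=eyes.camera_model(n); q=R.from_rotvec(m["orientation"]).inv().apply(np.atleast_2d(P)-m["origin"])
    return np.c_[m["cx"]+m["fx"]*q[:,0]/-q[:,2], m["cy"]-m["fy"]*q[:,1]/-q[:,2]]
E
python3 - <<'E'
from h import *
a=cv2.imread("pics/scene0.png"); b=cv2.imread("pics/top0.png")
cv2.imwrite("pics/zs.png",cv2.resize(a[200:300,190:370],None,fx=4.4,fy=4.4,interpolation=cv2.INTER_CUBIC))
cv2.imwrite("pics/zt.png",cv2.resize(b[130:225,310:470],None,fx=5,fy=5,interpolation=cv2.INTER_CUBIC))
for n,im,box in(("scene",a,(230,205,312,285)),("top",b,(355,148,408,220))):
    hsv=cv2.cvtColor(im,cv2.COLOR_BGR2HSV); x0,y0,x1,y1=box
    mk=np.zeros(im.shape[:2],np.uint8); mk[y0:y1,x0:x1]=(hsv[y0:y1,x0:x1,1]>70)*255
    mk=cv2.morphologyEx(mk,cv2.MORPH_CLOSE,np.ones((7,7)))
    c=max(cv2.findContours(mk,0,1)[0],key=cv2.contourArea)
    P=ray(n,c[:,0],0.026)[:,:2]
    rc=cv2.minAreaRect((P*1000).astype(np.float32)); print(n,cv2.contourArea(c),rc); print(cv2.boxPoints(rc))
# edge: bright->dark along columns
for n,im,cols in(("scene",a,list(range(130,330,10))+list(range(370,520,10))),("top",b,list(range(225,320,5))+list(range(345,520,5)))):
    g=cv2.GaussianBlur(cv2.cvtColor(im,cv2.COLOR_BGR2GRAY),(3,3),0).astype(float); pts=[]
    l=(115,372,528,153) if n=="scene" else(135,138,523,162)
    for x in cols:
        y=l[1]+(l[3]-l[1])*(x-l[0])/(l[2]-l[0]); ys=np.arange(int(y)-8,int(y)+9)
        dg=np.abs(np.diff(g[ys,x])); k=dg.argmax(); pts.append((x,ys[k]+.5))
    P=ray(n,np.array(pts),0.018)[:,:2]
    for _ in range(3):
        f=cv2.fitLine(P.astype(np.float32),cv2.DIST_HUBER,0,.001,.001).ravel()
        e=(P-f[2:])@[-f[1],f[0]]; print(n,len(P),f,e.std()); P=P[np.abs(e)<.004]
E
```

```text
scene 1906.5 ((570.0272216796875, -183.88999938964844), (191.92564392089844, 95.26904296875), 8.471010208129883)
[[ 468.09433 -150.91133]
 [ 482.12827 -245.14104]
 [ 671.9601  -216.86867]
 [ 657.92615 -122.63896]]
top 1353.5 ((569.0801391601562, -181.33840942382812), (190.3651123046875, 96.37745666503906), 8.602959632873535)
[[ 467.76013 -147.92989]
 [ 482.17688 -243.22298]
 [ 670.40015 -214.74693]
 [ 655.9834  -119.45384]]
scene 35 [0.05740449 0.998351   0.7054949  0.15764463] 0.0008615494046607112
scene 35 [0.05740449 0.998351   0.7054949  0.15764463] 0.0008615494046607113
scene 35 [0.05740449 0.998351   0.7054949  0.15764463] 0.0008615494046607113
top 54 [ 0.05484875  0.9984947   0.68842995 -0.15388481] 0.001053426899133917
top 54 [ 0.05484875  0.9984947   0.68842995 -0.15388481] 0.0010534268991339172
top 54 [ 0.05484875  0.9984947   0.68842995 -0.15388481] 0.0010534268991339172
```

```bash
sleep 1
```

```text
(no output)
```

View pics/zs.png

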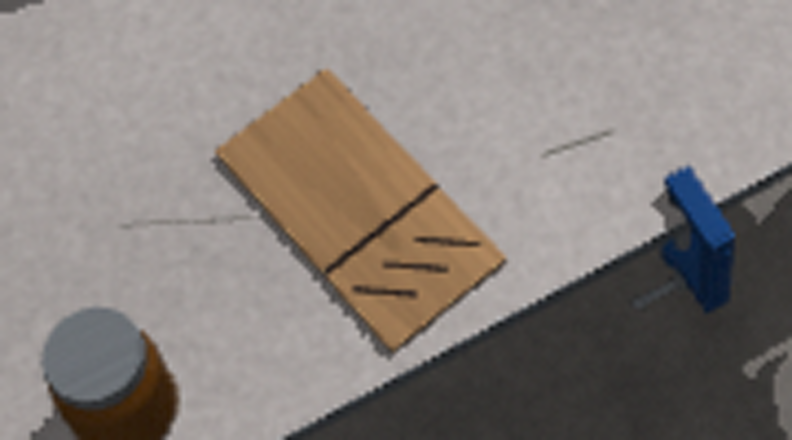

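View pics/zt.png

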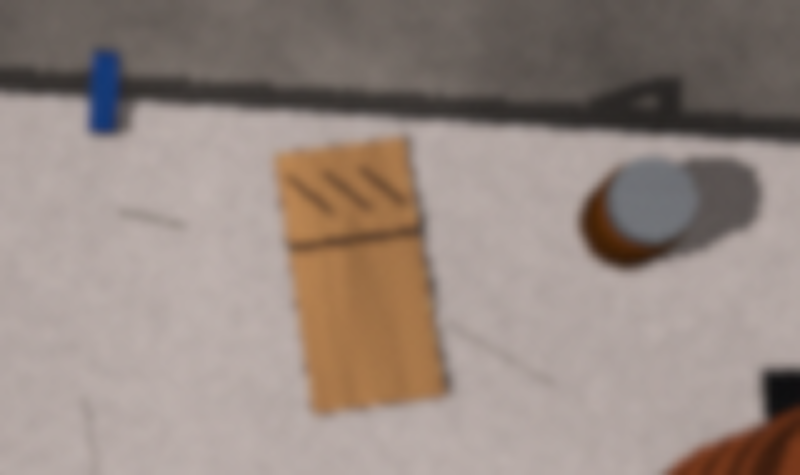

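```bash
python3 - <<'E'
from h import *
print("clamp top z.036", ray("top",[331,148],.036), ray("scene",[344,243],.036))
print("jar lid", ray("scene",[[200,281],[223,279],[211,272],[213,290]],.113)[:,:2], ray("top",[440,170],.113))
print("pots rim left/mid", ray("top",[[497,230],[470,212],[439,240]],.25)[:,:2], ray("scene",[[182,205],[145,190]],.2)[:,:2])
E
python3 -m crank '[{"tx":0.02,"ty":-0.045,"az":-7},{"tx":0.02,"ty":-0.045,"az":-7},{"tx":0.02,"ty":-0.045,"az":-7},{"tx":0.02,"ty":-0.045,"az":-7},{"tx":0.02,"ty":-0.045,"az":-7},{"tx":0.02,"ty":-0.045,"az":-7},{"tx":0.02,"ty":-0.045,"az":-7},{"tx":0.02,"ty":-0.045,"az":-7}]' -0.14
```

```text
clamp top z.036 [[ 6.97317285e-01 -4.61140650e-04  3.60000000e-02]] [[ 0.68291664 -0.00532216  0.036     ]]
jar lid [[ 0.59580257 -0.39781842]
 [ 0.62390775 -0.34565195]
 [ 0.58911887 -0.363092  ]
 [ 0.6364551  -0.38048947]] [[ 0.60541688 -0.37046816  0.113     ]]
pots rim left/mid [[ 0.39189391 -0.50985096]
 [ 0.44643372 -0.4289801 ]
 [ 0.35941072 -0.33196574]] [[ 0.41995527 -0.34304605]
 [ 0.3216339  -0.40655024]]$[0]: bad value
```

```bash

python3 -m crank '[{"tx":0.02,"ty":-0.045,"tz":0,"ax":0,"ay":0,"az":-7},{"tx":0.02,"ty":-0.045,"tz":0,"ax":0,"ay":0,"az":-7},{"tx":0.02,"ty":-0.045,"tz":0,"ax":0,"ay":0,"az":-7},{"tx":0.02,"ty":-0.045,"tz":0,"ax":0,"ay":0,"az":-7},{"tx":0.02,"ty":-0.045,"tz":0,"ax":0,"ay":0,"az":-7},{"tx":0.02,"ty":-0.045,"tz":0,"ax":0,"ay":0,"az":-7},{"tx":0.02,"ty":-0.045,"tz":0,"ax":0,"ay":0,"az":-7},{"tx":0.02,"ty":-0.045,"tz":0,"ax":0,"ay":0,"az":-7}]' -0.14
```

```text
t: 0.9
ee_pos: [0.3994, 0.1334, 0.2407]
tcp_rot: [2.062, 2.37, 0.0]
ft_force: [-0.1, 0.4, -0.3]
finger_gap: 0.0404
```

```bash

python3 -m crank '[{"tx":0.016,"ty":-0.04,"tz":0,"ax":0,"ay":0,"az":0.6},{"tx":0.016,"ty":-0.04,"tz":0,"ax":0,"ay":0,"az":0},{"tx":0.016,"ty":-0.04,"tz":0,"ax":0,"ay":0,"az":0},{"tx":0.016,"ty":-0.04,"tz":0,"ax":0,"ay":0,"az":0},{"tx":0.016,"ty":-0.04,"tz":-0.02,"ax":0,"ay":0,"az":0},{"tx":0.016,"ty":-0.04,"tz":-0.02,"ax":0,"ay":0,"az":0},{"tx":0.015,"ty":-0.04,"tz":-0.02,"ax":0,"ay":0,"az":0},{"tx":0.015,"ty":-0.04,"tz":-0.02,"ax":0,"ay":0,"az":0}]'
python3 -m crank '[{"tx":0,"ty":-0.002,"tz":-0.03,"ax":0,"ay":0,"az":0},{"tx":0,"ty":0,"tz":-0.03,"ax":0,"ay":0,"az":0},{"tx":0,"ty":0,"tz":-0.02,"ax":0,"ay":0,"az":0},{"tx":0,"ty":0,"tz":-0.01,"ax":0,"ay":0,"az":0},{"tx":0,"ty":0,"tz":-0.005,"ax":0,"ay":0,"az":0},{"tx":0,"ty":0,"tz":0,"ax":0,"ay":0,"az":0}]'
```

```text
t: 1.7
ee_pos: [0.5253, -0.1865, 0.1595]
tcp_rot: [-2.044, -2.385, 0.0]
ft_force: [0.7, 0.3, 0.2]
finger_gap: 0.04
t: 2.3
ee_pos: [0.5252, -0.1867, 0.0657]
tcp_rot: [-2.044, -2.386, 0.0]
ft_force: [0.0, 0.2, 0.2]
finger_gap: 0.0398
```

```bash

python3 -m crank '[{"tx":0,"ty":-0.002,"tz":-0.008,"ax":0,"ay":0,"az":0},{"tx":0,"ty":0,"tz":-0.006,"ax":0,"ay":0,"az":0},{"tx":0,"ty":0,"tz":-0.002,"ax":0,"ay":0,"az":0},{"tx":0,"ty":0,"tz":0,"ax":0,"ay":0,"az":0}]'
python3 -m crank '[{"tx":0,"ty":0,"tz":-0.001,"ax":0,"ay":0,"az":0},{"tx":0,"ty":0,"tz":0,"ax":0,"ay":0,"az":0}]'
python3 - <<'E'
from h import *
p,d=eyes.snapshot("scene"); cv2.imwrite("pics/s1.png",cv2.resize(p[150:300,170:370],None,fx=3.9,fy=3.9))
E
```

```text
t: 2.7
ee_pos: [0.525, -0.1887, 0.0494]
tcp_rot: [-2.044, -2.386, 0.0]
ft_force: [1.6, 0.6, -0.7]
finger_gap: 0.0401
t: 2.9
ee_pos: [0.5252, -0.1887, 0.0487]
tcp_rot: [2.044, 2.386, 0.0]
ft_force: [0.6, 0.4, 0.6]
finger_gap: 0.0399
```

View pics/s1.png

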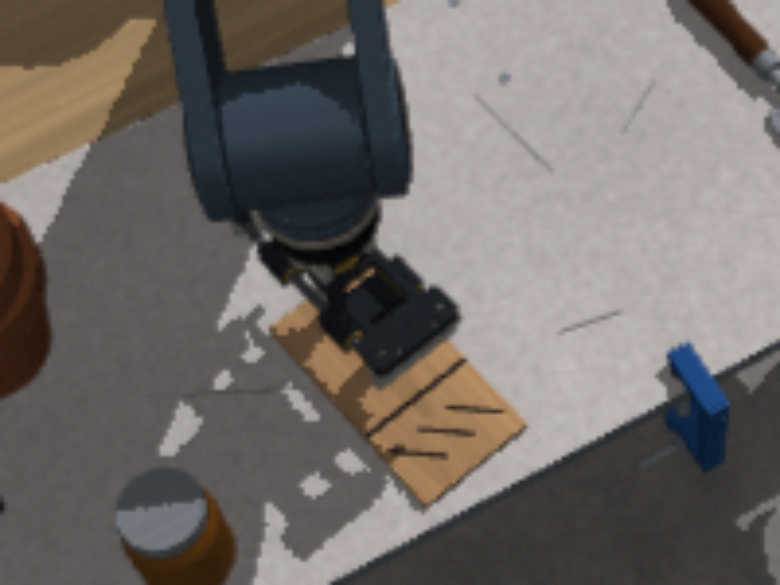

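The view shows the gripper over the back half of the board. The line, at about (418,398) in the crop, is clear. I'll now press in small steps.

```bash

for i in 1 2 3; do python3 -m crank '[{"tx":0,"ty":0,"tz":-0.001,"ax":0,"ay":0,"az":0},{"tx":0,"ty":0,"tz":0,"ax":0,"ay":0,"az":0}]'; done
```

```text
t: 3.15
ee_pos: [0.5253, -0.1888, 0.0483]
tcp_rot: [2.044, 2.386, 0.0]
ft_force: [-1.9, 1.2, 8.2]
finger_gap: 0.0397
t: 3.35
ee_pos: [0.5253, -0.1888, 0.0482]
tcp_rot: [2.044, 2.386, 0.0]
ft_force: [-6.8, 3.1, 20.9]
finger_gap: 0.04
t: 3.55
ee_pos: [0.5253, -0.1888, 0.0482]
tcp_rot: [2.043, 2.386, -0.0]
ft_force: [-11.5, 3.9, 33.3]
finger_gap: 0.0401
```

```bash

python3 -m crank '[{"tx":0,"ty":0,"tz":0.001,"ax":0,"ay":0,"az":0},{"tx":0.004,"ty":0,"tz":0,"ax":0,"ay":0,"az":-1},{"tx":0.006,"ty":0,"tz":0,"ax":0,"ay":0,"az":-1},{"tx":0.006,"ty":-0.001,"tz":0,"ax":0,"ay":0,"az":-1},{"tx":0.004,"ty":0,"tz":0,"ax":0,"ay":0,"az":-1},{"tx":0,"ty":0,"tz":0,"ax":0,"ay":0,"az":0}]'
python3 - <<'E'
from h import *
p,d=eyes.snapshot("scene"); cv2.imwrite("pics/s2.png",cv2.resize(p[150:300,170:370],None,fx=3.9,fy=3.9))
E
```

```text
t: 4.15
ee_pos: [0.544, -0.1895, 0.0482]
tcp_rot: [-2.124, -2.311, 0.003]
ft_force: [-15.6, 3.1, 26.1]
finger_gap: 0.0395
```

View pics/s2.png

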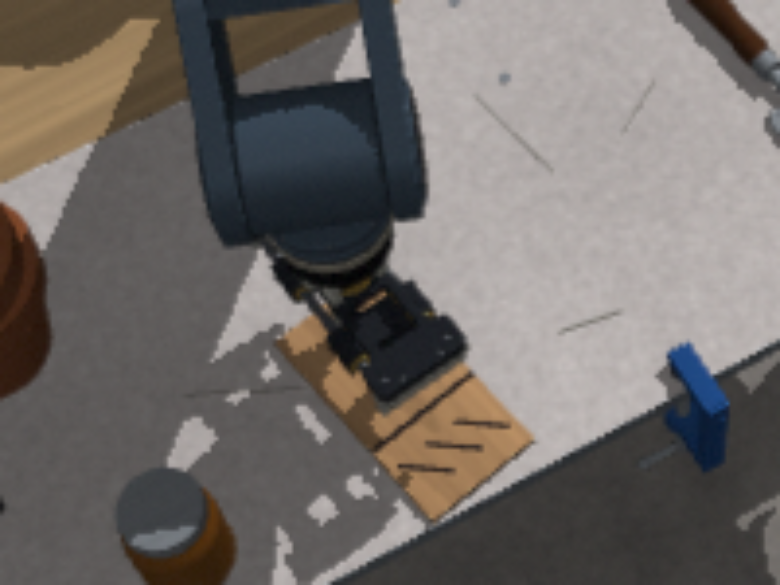

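The board is following the fingers, and the line is now at about (424,413) in the crop. I'll carry on.

```bash

python3 -m crank '[{"tx":0.004,"ty":0,"tz":0.0005,"ax":0,"ay":0,"az":-1},{"tx":0.007,"ty":0,"tz":0,"ax":0,"ay":0,"az":-1},{"tx":0.007,"ty":-0.001,"tz":0,"ax":0,"ay":0,"az":-1},{"tx":0.007,"ty":-0.001,"tz":0,"ax":0,"ay":0,"az":-1},{"tx":0.007,"ty":0,"tz":0,"ax":0,"ay":0,"az":-1},{"tx":0.006,"ty":-0.001,"tz":0,"ax":0,"ay":0,"az":-1},{"tx":0.004,"ty":0,"tz":0,"ax":0,"ay":0,"az":0},{"tx":0,"ty":0,"tz":0,"ax":0,"ay":0,"az":0}]'
cat >> h.py <<'E'
E0=np.array([.688,-.154]); N=np.array([.9984,-.056]); T=np.array([.056,.9984])
def meas(name):
    for n in ("scene","top"):
        p,d=eyes.snapshot(n); cv2.imwrite(f"pics/{name}_{n}.png",p)
    p=cv2.imread(f"pics/{name}_scene.png")
    cv2.imwrite(f"pics/{name}.png",cv2.resize(p[170:320,190:390],None,fx=3.9,fy=3.9,interpolation=cv2.INTER_CUBIC))
def out(n,uv,z=.026):
    P=ray(n,uv,z)[:,:2]-E0; return np.c_[P@N,P@T]*1000
E
python3 -c "
from h import *
meas('m3')"
```

```text
t: 5.0
ee_pos: [0.5869, -0.1928, 0.0483]
tcp_rot: [-2.243, -2.198, 0.001]
ft_force: [-6.9, 0.7, 14.7]
finger_gap: 0.0397
```

View pics/m3.png

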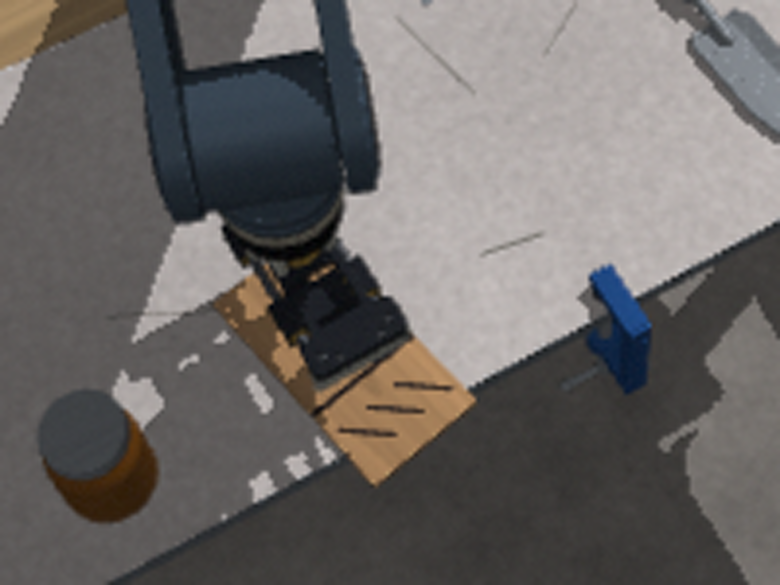

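```bash

python3 -c "
from h import *
c=np.array([[377,482],[475,400],[315,412],[413,338]])/3.9+[190,170]
o=out('scene',c); print(o, np.arctan2(o[0,0]-o[1,0],o[0,1]-o[1,1])) 
s=r.get_state()['ee_pos']; P=s[:2]-E0; print(P@N,P@T)"
```

```text
[[ 33.75485581 -63.07509033]
 [ 15.04395561  25.95750282]
 [-34.96980465 -77.33689499]
 [-50.14333966  10.30933738]] 2.934449261546888
-0.09877305072880124 -0.04441561595775311
```

```bash
cat >> h.py <<'E'
def front(name):
    """sub-pixel lines: front end edge and side edges of visible front part, scene view"""
    p=cv2.imread(f"pics/{name}_scene.png")
    cv2.imwrite(f"pics/{name}_z.png",cv2.resize(p[240:300,255:335],None,fx=9,fy=9,interpolation=cv2.INTER_CUBIC))
    b=cv2.imread(f"pics/{name}_top.png")
    cv2.imwrite(f"pics/{name}_zt.png",cv2.resize(b[120:220,330:450],None,fx=6,fy=6,interpolation=cv2.INTER_CUBIC))
E
python3 -c "
from h import *
front('m3')"
```

```text
(no output)
```

View pics/m3_z.png

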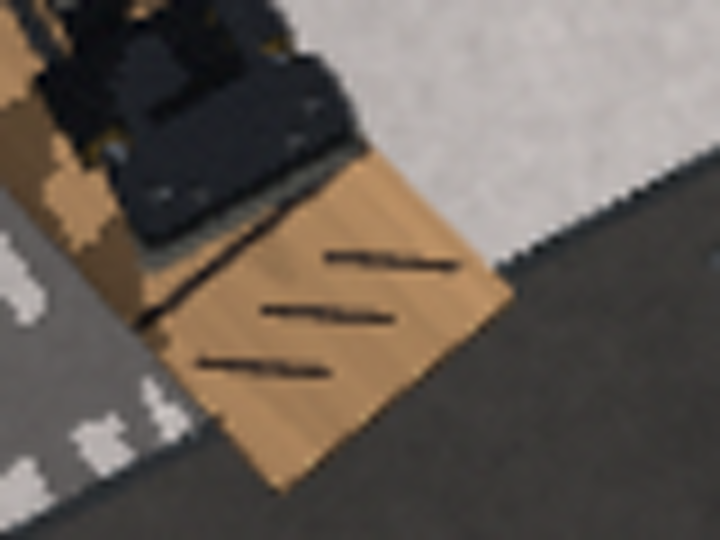

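View pics/m3_zt.png

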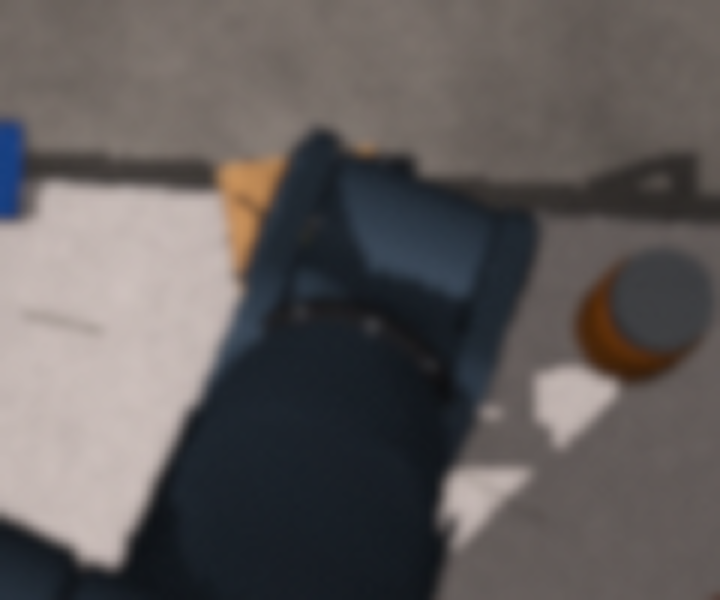

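The board moved out about 50 mm but did not turn with the fingers; its yaw to the edge is still about 0.2. In the zoom its front corners are at (283,492) and (514,290). I'll lift off and push squarely on the back end with both fingers to line it up.

```bash

python3 -m crank '[{"tx":0,"ty":0,"tz":0.01,"ax":0,"ay":0,"az":0},{"tx":0,"ty":0,"tz":0.02,"ax":0,"ay":0,"az":0},{"tx":0,"ty":0,"tz":0.03,"ax":0,"ay":0,"az":0},{"tx":-0.016,"ty":0,"tz":0.01,"ax":0,"ay":0,"az":8},{"tx":-0.02,"ty":0,"tz":0,"ax":0,"ay":0,"az":8},{"tx":-0.02,"ty":0,"tz":0,"ax":0,"ay":0,"az":8},{"tx":-0.02,"ty":0,"tz":0,"ax":0,"ay":0,"az":8},{"tx":-0.02,"ty":0,"tz":0,"ax":0,"ay":0,"az":8}]' 0.07
python3 -m crank '[{"tx":0,"ty":0,"tz":0,"ax":0,"ay":0,"az":8},{"tx":0,"ty":0,"tz":0,"ax":0,"ay":0,"az":8},{"tx":0,"ty":0,"tz":0,"ax":0,"ay":0,"az":8},{"tx":0,"ty":0,"tz":0,"ax":0,"ay":0,"az":8},{"tx":0,"ty":0,"tz":0,"ax":0,"ay":0,"az":8},{"tx":0,"ty":0,"tz":0,"ax":0,"ay":0,"az":8},{"tx":0,"ty":0,"tz":0,"ax":0,"ay":0,"az":0}]'
python3 -c "
from h import *
meas('m4')
s=r.get_state(); v=s['tcp_rot']; P=s['ee_pos'][:2]-E0; print('jaw',2*np.degrees(np.arctan2(v[1],v[0]))-90,'want',np.degrees(np.arctan2(T[1],T[0])),P@N,P@T,s['joint_pos'])"
```

```text
t: 5.9
ee_pos: [0.4905, -0.1927, 0.1176]
tcp_rot: [1.348, 2.837, 0.0]
ft_force: [0.1, -0.4, 0.5]
finger_gap: 0.0499
t: 6.6
ee_pos: [0.4913, -0.1928, 0.1175]
tcp_rot: [0.084, 3.14, -0.0]
ft_force: [-0.1, -0.7, 0.7]
finger_gap: 0.0498
jaw 86.59409907680634 want 86.7896582404285 -0.19432553009575732 -0.049681564721855434 [-4.62147975e-01  4.75264063e-01  1.81482962e+00  1.67040000e-05
  8.51147878e-01 -1.97351112e+00]
```

View pics/m4.png

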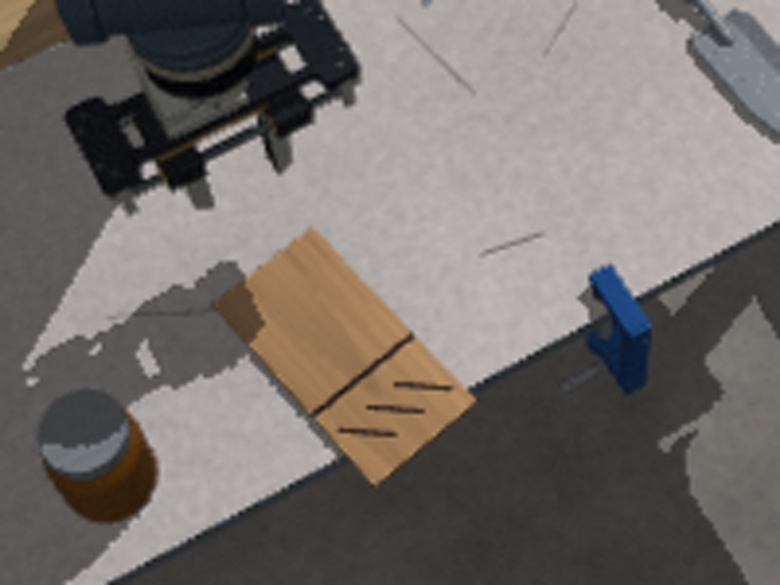

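The whole board can be seen now: back corners at (310,228) and (215,303), line from (315,412) to (413,337). I'll measure it properly.

```bash
cat >> h.py <<'E'
def quad(c,off=(190,170),s=3.9):
    uv=(np.array(c,float)+.5)/s-.5+np.array(off); o=out('scene',uv); return o
def board(name,z=.026):
    p=cv2.imread(f"pics/{name}_scene.png"); h=cv2.cvtColor(p,cv2.COLOR_BGR2HSV)
    m=((h[...,1]>70)&(h[...,0]<25)).astype(np.uint8)*255
    m[:225]=0; m[300:]=0; m[:,:238]=0; m[:,325:]=0
    m=cv2.morphologyEx(m,cv2.MORPH_CLOSE,np.ones((7,7)))
    c=max(cv2.findContours(m,0,1)[0],key=cv2.contourArea)[:,0]
    rc=cv2.minAreaRect(out('scene',c,z).astype(np.float32)); b=cv2.boxPoints(rc)
    print("centre",rc[0],"size",rc[1],"ang",rc[2]); print(b)
E
python3 -c "
from h import *
board('m4')
print(quad([[315,412],[413,337],[310,228],[215,303],[377,484],[476,400]]))"
```

```text
centre (-67.91802978515625, -40.026084899902344) size (192.0628662109375, 97.1514892578125) ang 12.089826583862305
[[-171.99347   -12.641027]
 [-151.64558  -107.63774 ]
 [  36.15741   -67.41114 ]
 [  15.809525   27.585571]]
[[ -36.48481842  -77.74136888]
 [ -52.40024807   10.31030709]
 [-171.25398752  -14.82913555]
 [-150.99254996 -103.45160234]
 [  33.59623301  -64.13820152]
 [  13.91148322   26.21783085]]
```

```bash

python3 -m crank '[{"tx":0,"ty":0.002,"tz":-0.02,"ax":0,"ay":0,"az":0.2},{"tx":0,"ty":0,"tz":-0.025,"ax":0,"ay":0,"az":0},{"tx":0,"ty":0,"tz":-0.015,"ax":0,"ay":0,"az":0},{"tx":0,"ty":0,"tz":-0.008,"ax":0,"ay":0,"az":0},{"tx":0,"ty":0,"tz":-0.005,"ax":0,"ay":0,"az":0},{"tx":0,"ty":0,"tz":-0.001,"ax":0,"ay":0,"az":0},{"tx":0,"ty":0,"tz":0,"ax":0,"ay":0,"az":0}]'
python3 -c "
from h import *
meas('m5')"
```

```text
t: 7.4
ee_pos: [0.4914, -0.1908, 0.0436]
tcp_rot: [0.082, 3.14, -0.0]
ft_force: [-0.5, 0.0, 0.5]
finger_gap: 0.0496
```

View pics/m5.png

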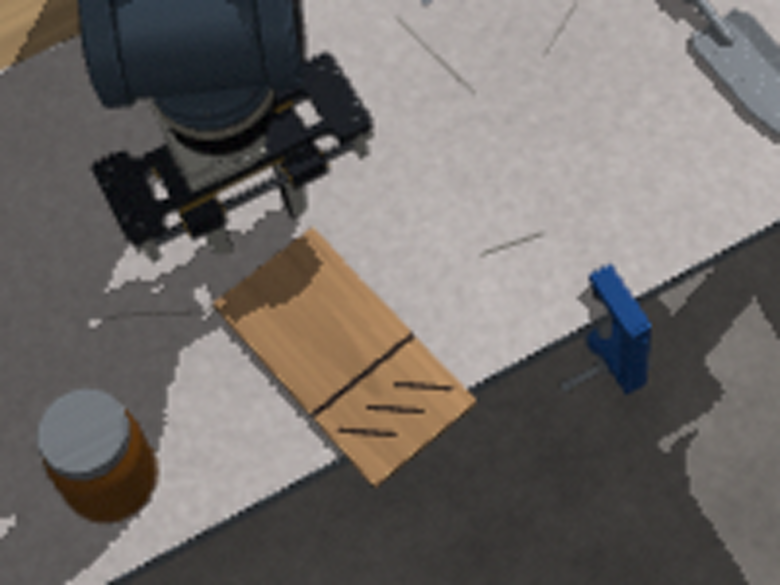

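The fingers are down behind the back end, at about (292,200) and (215,240). I'll push slowly.

```bash

python3 -m crank '[{"tx":0.006,"ty":0,"tz":0,"ax":0,"ay":0,"az":0},{"tx":0.005,"ty":-0.001,"tz":0,"ax":0,"ay":0,"az":0},{"tx":0.005,"ty":0,"tz":0,"ax":0,"ay":0,"az":0},{"tx":0.005,"ty":0,"tz":0,"ax":0,"ay":0,"az":0},{"tx":0.005,"ty":0,"tz":0,"ax":0,"ay":0,"az":0},{"tx":0.005,"ty":-0.001,"tz":0,"ax":0,"ay":0,"az":0},{"tx":0.005,"ty":0,"tz":0,"ax":0,"ay":0,"az":0},{"tx":0.004,"ty":0,"tz":0,"ax":0,"ay":0,"az":0}]'
python3 -m crank '[{"tx":0.004,"ty":0,"tz":0,"ax":0,"ay":0,"az":0},{"tx":0.004,"ty":-0.001,"tz":0,"ax":0,"ay":0,"az":0},{"tx":0.003,"ty":0,"tz":0,"ax":0,"ay":0,"az":0},{"tx":0,"ty":0,"tz":0,"ax":0,"ay":0,"az":0}]'
python3 -c "
from h import *
meas('m6');board('m6')
s=r.get_state();P=s['ee_pos'][:2]-E0; print(P@N,P@T)"
```

```text
t: 8.3
ee_pos: [0.5315, -0.1927, 0.0431]
tcp_rot: [0.081, 3.141, -0.0]
ft_force: [-1.6, 0.8, 1.9]
finger_gap: 0.0498
t: 8.7
ee_pos: [0.5426, -0.1938, 0.0431]
tcp_rot: [0.081, 3.14, -0.0]
ft_force: [-0.5, 0.8, 0.4]
finger_gap: 0.0496
centre (-34.24476623535156, -49.833251953125) size (192.1031494140625, 96.93124389648438) ang 6.085838317871094
[[-134.89325   -11.823998]
 [-124.61677  -108.208954]
 [  66.40372   -87.84251 ]
 [  56.127235    8.54245 ]]
-0.14336723085971473 -0.047853475090454484
```

View pics/m6.png

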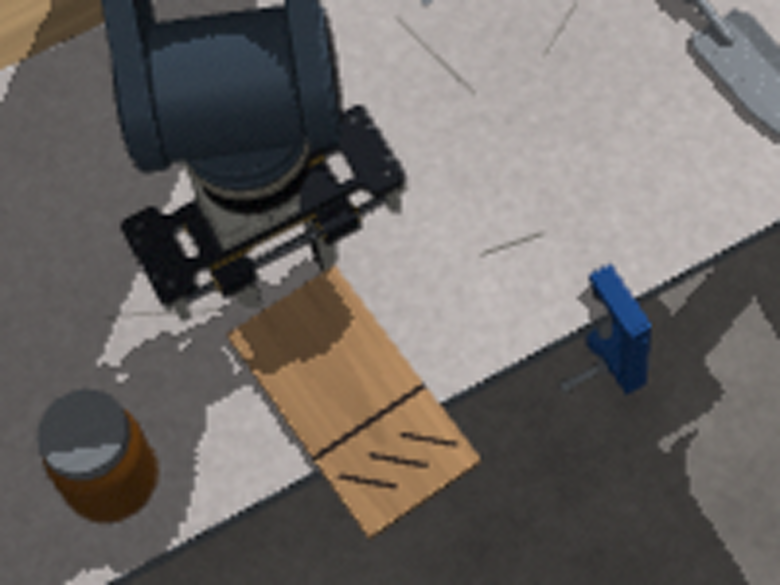

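Yaw is down to 0.106 and the board's centre is 34 mm behind the edge. I'll keep pushing.

```bash

python3 -m crank '[{"tx":0.004,"ty":0,"tz":0,"ax":0,"ay":0,"az":0},{"tx":0.004,"ty":-0.001,"tz":0,"ax":0,"ay":0,"az":0},{"tx":0.004,"ty":0,"tz":0,"ax":0,"ay":0,"az":0},{"tx":0.004,"ty":0,"tz":0,"ax":0,"ay":0,"az":0},{"tx":0.003,"ty":0,"tz":0,"ax":0,"ay":0,"az":0},{"tx":0.002,"ty":0,"tz":0,"ax":0,"ay":0,"az":0},{"tx":0,"ty":0,"tz":0,"ax":0,"ay":0,"az":0}]'
python3 -c "
from h import *
meas('m7');board('m7')
s=r.get_state();P=s['ee_pos'][:2]-E0; print(P@N,P@T)"
```

```text
t: 9.5
ee_pos: [0.5634, -0.1947, 0.0431]
tcp_rot: [0.081, 3.14, -0.0]
ft_force: [-1.1, -0.4, -0.1]
finger_gap: 0.0498
centre (-16.230308532714844, -55.401710510253906) size (193.6146697998047, 96.36692810058594) ang 3.1921582221984863
[[-115.570526   -12.683713 ]
 [-110.204346  -108.90111  ]
 [  83.10991    -98.119705 ]
 [  77.74373     -1.9023132]]
-0.12243030093458969 -0.04763402685308338
```

View pics/m7.png

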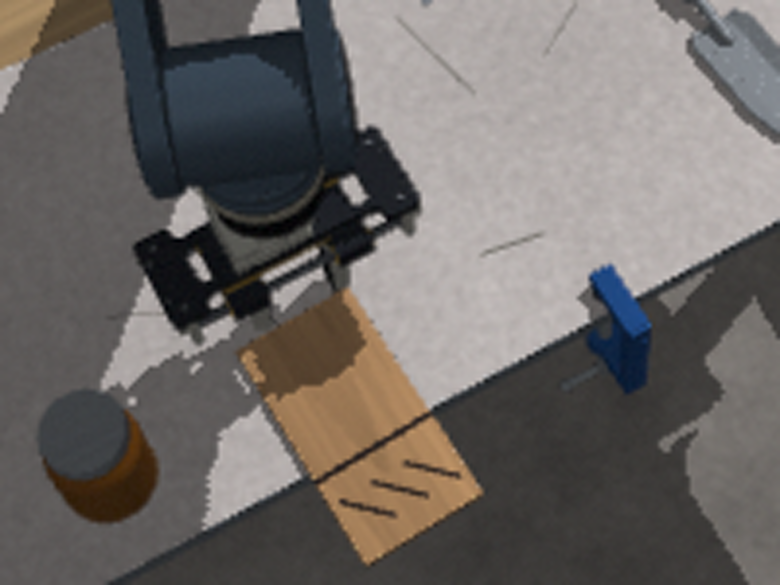

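```bash

python3 -c "
from h import *
print(quad([[317,481],[432,411],[367,565],[483,491],[240,352],[345,291]]))
# edge check here
print(quad([[310,473],[438,404]])[:,0], out('scene',(np.array([[250,508],[520,362],[220,523]])+.5)/3.9-.5+[190,170],.018))
p=cv2.imread('pics/m7_scene.png'); cv2.imwrite('pics/m7b.png',cv2.resize(p[255:315,260:340],None,fx=9.5,fy=9.5,interpolation=cv2.INTER_NEAREST))"
```

```text
[[  10.33997355  -99.50331275]
 [   5.29433346   -5.03641224]
 [  81.31290733  -96.67856757]
 [  75.60247544   -2.49819749]
 [-105.94370269 -104.26347159]
 [-110.80613141  -15.82005823]]
[2.59702131 2.78044689] [[   1.17616864 -148.45389108]
 [   1.33018411   69.6152273 ]
 [   0.36161907 -171.230883  ]]
```

View pics/m7b.png

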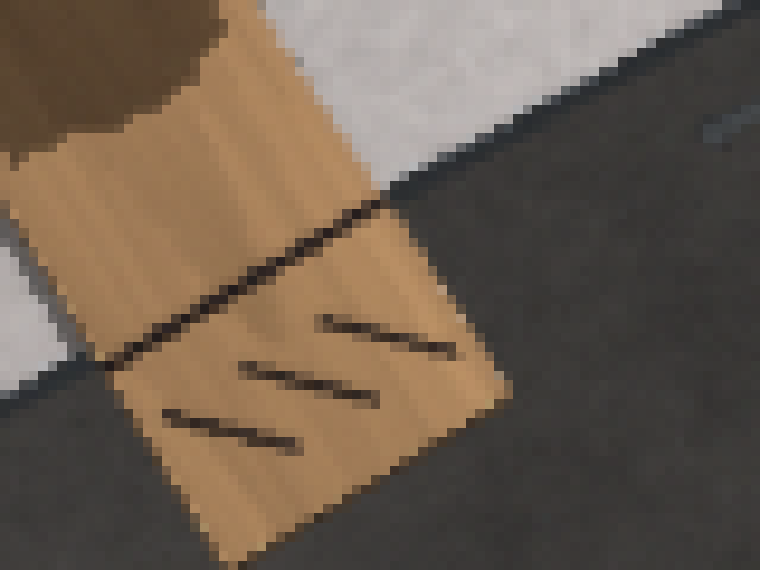

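The line is at about +8 mm with yaw about 0.055. I'll push about 2.5 mm more, back off, lift, move over the board and press.

```bash

python3 -m crank '[{"tx":0.0015,"ty":0,"tz":0,"ax":0,"ay":0,"az":0},{"tx":0.001,"ty":0,"tz":0,"ax":0,"ay":0,"az":0},{"tx":0,"ty":0,"tz":0,"ax":0,"ay":0,"az":0},{"tx":-0.006,"ty":0,"tz":0,"ax":0,"ay":0,"az":0},{"tx":-0.006,"ty":0,"tz":0,"ax":0,"ay":0,"az":0},{"tx":0,"ty":0,"tz":0.02,"ax":0,"ay":0,"az":0},{"tx":0,"ty":0,"tz":0.02,"ax":0,"ay":0,"az":0},{"tx":0,"ty":0,"tz":0,"ax":0,"ay":0,"az":0}]'
python3 -c "
from h import *
meas('m8');board('m8')
s=r.get_state();P=s['ee_pos'][:2]-E0; print(s['ee_pos'],P@N,P@T)"
```

```text
t: 10.4
ee_pos: [0.5543, -0.1953, 0.0853]
tcp_rot: [0.082, 3.137, -0.002]
ft_force: [1.1, -0.5, -0.7]
finger_gap: 0.0499
centre (-13.968971252441406, -55.74491500854492) size (191.18667602539062, 96.64096069335938) ang 2.5346426963806152
[[-111.60568    -11.699176 ]
 [-107.331894  -108.24558  ]
 [  83.66774    -99.79066  ]
 [  79.39395     -3.2442474]]
[ 0.55325985 -0.19470476  0.08292868] -0.13224510353010574 -0.04818507879120895
```

View pics/m8.png

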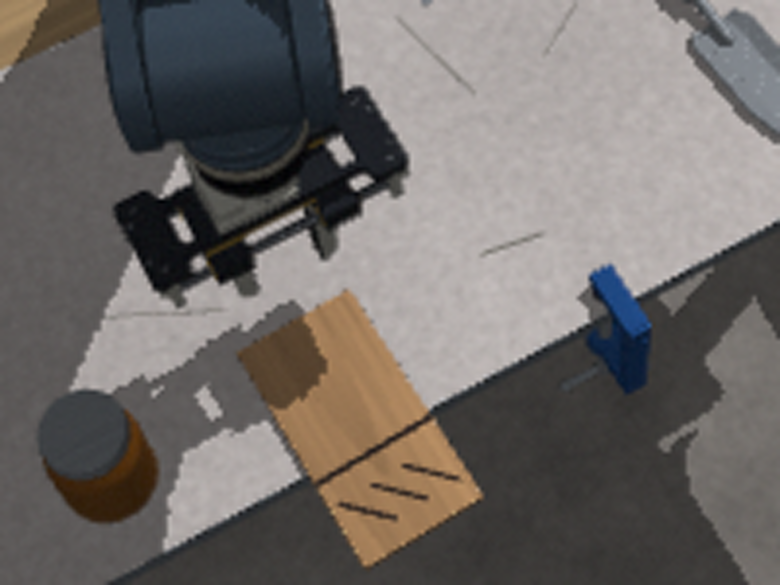

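The line is at about +10 mm with yaw 0.044. I'll now move over the board and press.

```bash

python3 -m crank '[{"tx":0.02,"ty":-0.004,"tz":0,"ax":0,"ay":0,"az":0},{"tx":0.02,"ty":-0.004,"tz":0,"ax":0,"ay":0,"az":0},{"tx":0.02,"ty":-0.004,"tz":0,"ax":0,"ay":0,"az":0},{"tx":0.012,"ty":0,"tz":0,"ax":0,"ay":0,"az":0},{"tx":0,"ty":0,"tz":-0.015,"ax":0,"ay":0,"az":0},{"tx":0,"ty":0,"tz":-0.012,"ax":0,"ay":0,"az":0},{"tx":0,"ty":0,"tz":-0.005,"ax":0,"ay":0,"az":0},{"tx":0,"ty":0,"tz":0,"ax":0,"ay":0,"az":0}]'
python3 -m crank '[{"tx":0,"ty":0,"tz":-0.002,"ax":0,"ay":0,"az":0},{"tx":0,"ty":0,"tz":0,"ax":0,"ay":0,"az":0}]'
```

```text
t: 11.3
ee_pos: [0.6243, -0.2064, 0.0496]
tcp_rot: [-0.082, -3.138, -0.001]
ft_force: [0.2, 0.0, -0.2]
finger_gap: 0.0496
t: 11.5
ee_pos: [0.6253, -0.2067, 0.0488]
tcp_rot: [-0.082, -3.14, -0.0]
ft_force: [-0.3, 0.9, -0.6]
finger_gap: 0.0498
```

```bash

python3 -m crank '[{"tx":0,"ty":0,"tz":-0.001,"ax":0,"ay":0,"az":0},{"tx":0,"ty":0,"tz":0,"ax":0,"ay":0,"az":0}]'
python3 -m crank '[{"tx":0,"ty":0,"tz":-0.0005,"ax":0,"ay":0,"az":0},{"tx":0,"ty":0,"tz":0,"ax":0,"ay":0,"az":0}]'
python3 -c "
from h import *
meas('m9')
s=r.get_state();P=s['ee_pos'][:2]-E0; print(s['ee_pos'],P@N,P@T,s['ft_force'])"
```

```text
t: 11.7
ee_pos: [0.6256, -0.2068, 0.0484]
tcp_rot: [0.081, 3.14, -0.0]
ft_force: [-1.1, -0.1, 1.5]
finger_gap: 0.0496
t: 11.9
ee_pos: [0.6257, -0.2068, 0.0484]
tcp_rot: [0.081, 3.14, -0.0]
ft_force: [-3.7, 0.5, 7.9]
finger_gap: 0.0496
[ 0.62565344 -0.20675751  0.04833467] -0.059292380849801415 -0.05616450651267489 [-3.49340549  1.39124314  6.46913567]
```

View pics/m9.png

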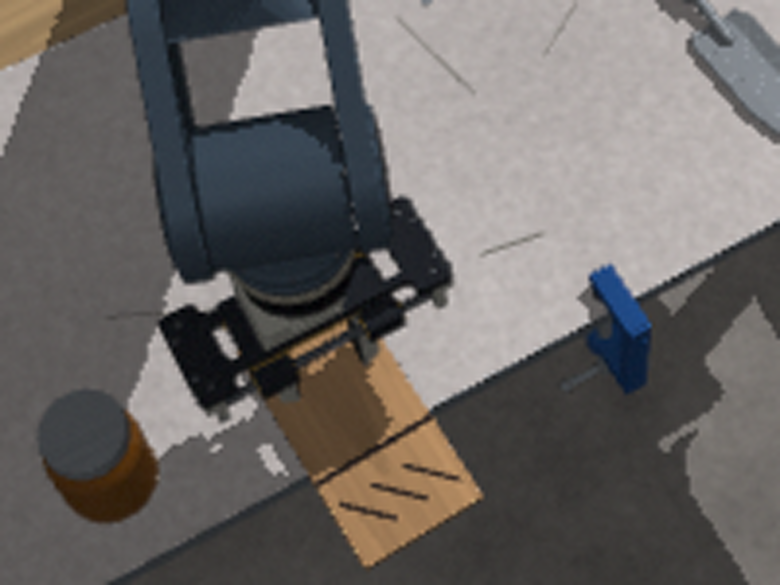

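The line and the front corners (367,565) and (483,493) haven't moved. I'll press a little more firmly and take off some of the sideways force.

```bash

python3 -m crank '[{"tx":-0.0005,"ty":0,"tz":-0.0005,"ax":0,"ay":0,"az":0},{"tx":0,"ty":0,"tz":0,"ax":0,"ay":0,"az":0},{"tx":0,"ty":0,"tz":0,"ax":0,"ay":0,"az":0}]'
python3 -c "
from h import *
s=r.get_state(); print(s['ft_force'])"
```

```text
t: 12.3
ee_pos: [0.6256, -0.2068, 0.0483]
tcp_rot: [0.081, 3.139, -0.001]
ft_force: [-2.0, 1.1, 9.9]
finger_gap: 0.0499
[-2.02147123  1.11020258  9.92450911]
```

```bash

python3 -m crank '[{"tx":-0.0002,"ty":0,"tz":-0.0003,"ax":0,"ay":0,"az":0},{"tx":0,"ty":0,"tz":0,"ax":0,"ay":0,"az":0},{"tx":0,"ty":0,"tz":0,"ax":0,"ay":0,"az":0},{"tx":0,"ty":0,"tz":0,"ax":0,"ay":0,"az":0},{"tx":0,"ty":0,"tz":0,"ax":0,"ay":0,"az":0}]'
python3 -c "
from h import *
meas('m10'); p=cv2.imread('pics/m10_scene.png'); q=cv2.imread('pics/m8_scene.png')
cv2.imwrite('pics/m10b.png',np.vstack([cv2.resize(i[258:320,265:345],None,fx=4.8,fy=4.8,interpolation=cv2.INTER_NEAREST) for i in(q,p)]))
print(np.abs(p[285:320,270:340].astype(int)-q[285:320,270:340]).mean())
s=r.get_state(); print(s['ft_force'],s['t'])"
```

```text
t: 12.8
ee_pos: [0.6256, -0.2068, 0.0483]
tcp_rot: [0.081, 3.139, -0.001]
ft_force: [-2.0, 1.1, 11.5]
finger_gap: 0.0497
2.8648979591836734
[-1.91356428  2.18345097 11.13950375] 12.9
```

View pics/m10b.png

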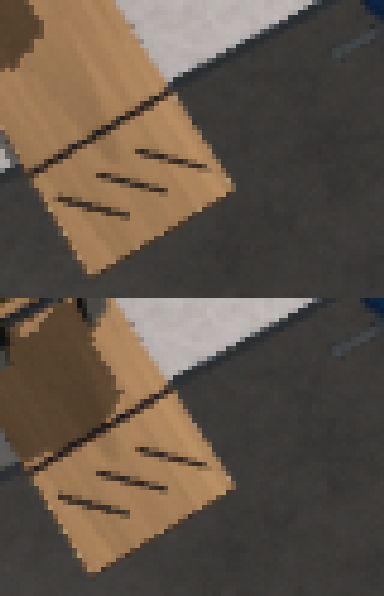

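View pics/m10_scene.png

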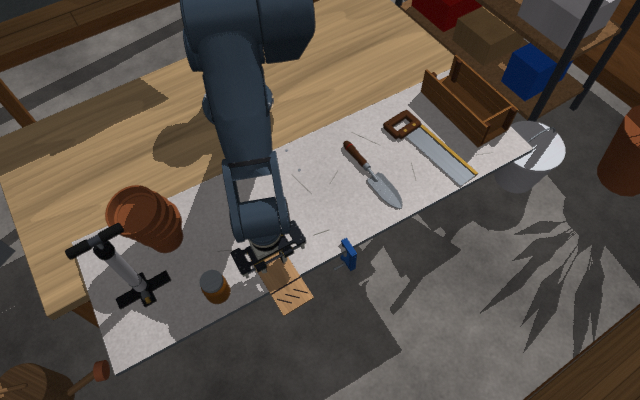

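The board is where I pushed it: the line runs just outside the edge and parallel to it, from (32,470) to (172,390) in the lower crop. Everything else stands as it was at the start. The press is about 11 N and steady.

```bash
python3 -c "
from cell import r
print(r.close_job())"
```

```text
the job is handed in; nothing more can be done
None
```

The job is handed in at about 13 s. The cut line stands about 1 cm out beyond the shelf edge, hatched end outwards, and both fingertips are still pressing the board down on the shelf.

**How it went:** I first pressed on the board and dragged it. That moved it only about 50 of 62 mm, and it did not turn with the fingers. I then lifted off, pushed squarely on the back end with both fingers until the line was out and nearly parallel, and pressed down from above.

**Last checks:**

| Check | Measured | Required |
|---|---|---|
| Line beyond the edge | about 9–11 mm | 4–16 mm |
| Yaw to the edge | about 0.044 rad | below 0.10 rad |
| Pressing force | about 11 N, steady | over 2.5 N from the fingers, over 3 N on the shelf |

- **Line and yaw:** both come from the view before the final press. The line's position differs by about 2 mm depending on whether I use the line itself or the board's outline. Comparing views from before and after the press showed no visible shift of the line.
- **Force:** this is the wrist reading. I had no separate reading of the force between board and shelf.
- **Other things on the shelf:** they looked unmoved in the last picture; I did not measure each one.

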